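# Lay the flat-pack tools on their silhouette tiles

### The arm

A 6-joint arm with a two-finger parallel gripper is mounted at the origin on the work surface. World frame = base frame: x ahead of the robot, y to its left, z up, the work surface at z = 0. Lengths are in m, angles in degrees, forces in N, time in s.
With the tool pointing down it reaches from about 0.225 to 0.875 m from the base axis. Payload 3.4 kg.
Tool frame: the origin (TCP) lies on the centre line of the jaws, within the pads' length; the fingertips stand 8 mm ahead of it and the grasp point (between the pads) lies 11 mm behind it; z points along the fingers, y is the direction in which the jaws open and shut (so a half turn about z gives the same grasp; the last joint's range is limited). The gripper opens to 85 mm and grips with 20 to 120 N. Pads are 22 mm wide; open, the fingers measure 114 mm over their backs; the gripper's body (76 mm by 85 mm) begins 54 mm behind the grasp point. The pads swing forward as they close: fully open they stand 13 mm farther back than shut.
Start: joints at [-78.323, 15.808, 86.224, -0, 77.962, -6.933], TCP at [0.183, -0.545, 0.239] pointing down, gripper open.
Joint ranges: [-165.64, 165.64], [-43.16, 119.46], [12.63, 154.43], [-67.54, 247.53], [6.08, 155.33], [-154.97, 154.97]. Speed limits (degrees/s): [147.25, 147.25, 180, 180, 180, 180].

### API

Orientations are given as [roll, pitch, yaw] about the fixed x, y, z axes, in that order (R = Rz(yaw) Ry(pitch) Rx(roll)).
In Python, from station import telemetry, eyes, manip gives the robot as it stands.
- The arm moves only by the tool apply_moves, never from a script. Its argument "increments" is text: rows parted by semicolons, each of 4 numbers parted by spaces: the shift along the tool's x, y, z in cm, then the turn about the tool's z in rad. In form: dx dy dz twist; .... A call has 1 to 10 rows; each row shifts and turns the commanded pose from where the row before left it, along the tool's axes as they then stand; what a row does not reach is not made up. A row lasts 1/12 s, in which the tool goes at most 41.7 mm and 7.16 degrees, less where a joint would pass 70% of its speed; a pose out of reach is approached as far as the arm can. A call is refused whole if a number of a shift passes 4.17 or a number of a turn 0.125, either way. A call with a gripper value outside its range is refused whole. "fingers" is the closure in counts, from 0 (fully open) to 255 (shut), set as the call begins (left out, the last holds). The fingers move at their own pace and stop on an object; "newtons" is the grip in N (left out, the last holds). Time passes only in rows, so rows that do not move let the fingers close. It gives the time, the measured TCP pose, the force and the opening at its end, in the units of the state.
- telemetry.state(): the state, without advancing time (a new reading comes with each control period).
- eyes.capture(name): name is "scene" or "top" or "wrist"; returns (picture, depth): 400x640x3 uint8, blue, green, red; 400x640 float32, m along the optical axis (not along the pixel's ray), 0 where there is no reading.
- eyes.get_calibration(name): a dict with "intrinsics" (3x3 intrinsics, pixels), "eye" and "attitude" of the camera in the world. Camera axes: x right, y down, z forward; pixel columns grow to the right and rows downward; lengths in m; the calibration is good to about 2 mm. The wrist camera is an equidistant fisheye: a pixel r from the principal point sees the ray r / f radians off the axis. A picture is of the moment at which its call begins: read the wrist's pose just before it. get_calibration takes no time and is no camera call; for the wrist camera it gives the pose at the moment of the call.
- manip.hand_in(): hands the job in, once; it reports no verdict.
The state is a dict: "time_s": time; "joint_positions": joint angles; "dq": joint speeds; "joint_torque": joint torques, N m; "eef_pos": TCP position; "tool_rot": TCP orientation; "force": force on the tool from outside, world axes, zero at the start; "moment": the same for the moment, N m; "gripper_width": opening from 0.0 (shut) to 1.0 (fully open).
Only numpy, scipy, OpenCV 4.12 (cv2) and the standard library are available. Lean on these libraries where they do the work, as an engineer would, in place of code of your own. Each camera call takes 0.05 s, during which the arm holds its last target.

### The job

Check the assembly kit back in: lay each of the four loose tools (folding hex key set, round tape measure, L-shaped assembly square, T-handled key) flat on the plywood tile painted with its own silhouette, covering the silhouette and pointing the same way as it. Leave the mug of dowels and the hammer where they are.

Things in the scene. Friction and masses are not known exactly. Their poses are not given: they have to be found in the camera images.
- hex_set: Loose folding hex key set, a mid-grey plastic bar 96 mm long (its x axis) x 30 mm wide (y) x 20 mm high, steel keys folded along its top (they rise 2 mm more, look only). Lies flat. Origin at the centre of its underside, z up. About 0.12 kg. A half turn makes no difference.
- tape: Loose pocket tape measure lying flat: a light grey round disc, 56 mm in diameter, 30 mm high. Origin at the centre of its underside, z up. About 0.16 kg. Its yaw does not matter.
- square: Loose assembly square, a light grey plastic L lying flat, 14 mm high, both arms 20 mm wide and 70 mm long over the outside of the corner. Origin at the underside, where the centre lines of the arms cross (10 mm in from both outer faces of the corner); one arm runs along +x to x = 60 mm, the other along +y to y = 60 mm; z up. About 0.09 kg, centre of mass near (15, 15) mm.
- tkey: Loose T-handled key lying flat: a grey plastic crossbar 70 mm long (its y axis), 20 mm wide (x), 16 mm high, and a square steel shaft 12 mm wide and 12 mm high that leaves the middle of the crossbar along +x, from x = 10 to x = 65 mm. Origin at the underside of the crossbar's centre, z up. About 0.085 kg, centre of mass on the shaft near x = 27 mm.
- tile_bar: Fixed plywood tile, 120 x 120 x 6 mm, rounded corners; origin at the centre of its underside, z up, top at 6 mm. Painted flat on it (no recess or rim), near-black: a bar 96 x 30 mm, centred on the tile, long side along the tile's x axis. Place of the hex key set: origin over origin, x axis along the tile's x axis, either way round.
- tile_round: Fixed plywood tile, 120 x 120 x 6 mm, rounded corners; origin at the centre of its underside, z up, top at 6 mm. Painted flat on it (no recess or rim), near-black: a disc of 56 mm diameter, centred on the tile. Place of the tape measure: origin over origin, any yaw.
- tile_ell: Fixed plywood tile, 120 x 120 x 6 mm, rounded corners; origin at the centre of its underside, z up, top at 6 mm. Painted flat on it (no recess or rim), near-black: an L, 70 x 70 mm, arms 20 mm wide, their centre lines crossing at (-25, -25) mm in the tile frame, arms running along the tile's +x and +y. Place of the assembly square: its origin over that crossing, its x axis along the tile's.
- tile_tee: Fixed plywood tile, 120 x 120 x 6 mm, rounded corners; origin at the centre of its underside, z up, top at 6 mm. Painted flat on it (no recess or rim), near-black: a T, its crossbar (70 mm along y, 20 mm wide) centred at (-27.5, 0) mm in the tile frame, its 12 mm shaft running along +x to x = 37.5 mm. Place of the T-handled key: its origin over the crossbar's centre, its x axis along the tile's.
- mug: Bystander: white ceramic mug, 80 mm in diameter, 85 mm high, wooden dowels standing out of it to about 105 mm, handle to its +y reaching 69 mm from the axis. Origin at the centre of its underside. To be left alone.
- hammer: Bystander: steel-headed tack hammer lying flat, 240 mm long along its x axis, 26 mm high, its head (88 mm across) at the +x end. Origin at the underside, halfway along. To be left alone.

How it is judged (in metres and radians):
At the end, for the whole second after the job is handed in: Each tool lies flat, at rest, released on its silhouette's tile: hex set and tape within 12 mm of its centre, square and T-key within 11 mm along each tile axis; yaw within 0.22 rad (tape any, hex set either way round, square and T-key only the silhouette's way) (height (world z) of hex_set between 0.003 and 0.009 m and angle between each of hex_set, tape, square, tkey's own z axis and vertical below 0.1 rad and linear speed of each of hex_set, tape, square, tkey below 0.02 m/s and angular speed of each of hex_set, tape, square, tkey below 0.2 rad/s and height (world z) of tape between 0.003 and 0.009 m and height (world z) of square between 0.003 and 0.009 m and height (world z) of tkey between 0.003 and 0.009 m and horizontal distance between hex_set and tile_bar below 0.012 m and angle between the x axis of hex_set and the x axis of tile_bar, either way round below 0.22 rad and horizontal distance between tape and tile_round below 0.012 m and x of square in the frame of tile_ell between -0.036 and -0.014 m and y of square in the frame of tile_ell between -0.036 and -0.014 m and angle between the x axis of square and the x axis of tile_ell, either way round below 0.22 rad and x of tile_ell in the frame of square above 0.005 m and y of tile_ell in the frame of square above 0.005 m and x of tkey in the frame of tile_tee between -0.0385 and -0.0165 m and y of tkey in the frame of tile_tee between -0.011 and 0.011 m and angle between the x axis of tkey and the x axis of tile_tee, either way round below 0.22 rad and x of tile_tee in the frame of tkey above 0.005 m); the robot touches nothing.
It fails at once if the mug of dowels is shifted by more than 20 mm or tipped (distance of mug from where it was at the start of the episode above 0.02 m or angle between mug's own z axis and vertical above 0.3 rad).
It fails at once if the hammer is shifted by more than 20 mm (distance of hammer from where it was at the start of the episode above 0.02 m).
It also fails if it takes over 115 s, if anything falls off the work surface, if the arm or the gripper's body presses on something with over 40 N, if the wrist force passes 120 N, or if a joint passes its speed limit or range.

## Working session

There is one attempt and no reset: what is moved stays moved. The work goes in short steps, Python scripts to look and compute and a tool call to move; the robot and the scene stay as the last step left them, time stands still between calls to the robot, and variables do not carry over. Pictures are saved under pics/ and viewed, and the job is handed in when it is done.

Besides the shell and the picture viewer there is one more tool, called after "Emit:" by a JSON object that holds its "fn" and its "kwargs", one argument or row to a line. apply_moves: Moves the arm, as the interface text tells. Its arguments: {"type":"object","properties":{"increments":{"type":"string"},"fingers":{"type":"number"},"newtons":{"type":"number"}},"required":["increments"]}

```bash
mkdir -p pics; ls; python3 - <<'E'
from station import telemetry, eyes, manip
import cv2, numpy as np
print(telemetry.state())
for n in ["scene","top","wrist"]:
    print(n, eyes.get_calibration(n))
    p,d=eyes.capture(n); cv2.imwrite(f"pics/{n}0.png",p); np.save(f"pics/{n}0.npy",d)
E
```

```text
pics
{'time_s': 0.0, 'joint_positions': array([-7.83222139e+01,  1.58474758e+01,  8.62967874e+01,  1.93105049e-03,
        7.79621684e+01, -6.93152778e+00]), 'dq': array([ 0.11180177, -0.00264057, -0.02242019,  0.01204457,  0.04040497,
        0.05578922]), 'joint_torque': array([ 2.08947880e-03, -4.16779125e+01, -2.45807594e+01, -6.38481310e-05,
        1.08723115e-02, -1.24965911e-05]), 'eef_pos': array([ 0.18340086, -0.54441111,  0.23843026]), 'tool_rot': array([-1.79894574e+02, -1.47185334e-02,  1.86088959e+01]), 'force': array([-0.06510862, -0.4690378 ,  0.23988721]), 'moment': array([-0.00893765,  0.01751585,  0.01154728]), 'gripper_width': 0.9990449078250607}
scene {'intrinsics': array([[486.03502985,   0.        , 318.57479322],
       [  0.        , 486.03502985, 203.44605688],
       [  0.        ,   0.        ,   1.        ]]), 'eye': array([ 1.42794447, -0.58421867,  0.80462206]), 'attitude': array([-125.96125624,    1.07152528,   56.09140084])}
top {'intrinsics': array([[423.56923448,   0.        , 316.69876996],
       [  0.        , 423.56923448, 203.62557611],
       [  0.        ,   0.        ,   1.        ]]), 'eye': array([ 0.43326026, -0.02243087,  1.14470772]), 'attitude': array([-171.23485232,   -1.03411293,  -88.73320488])}
wrist {'intrinsics': array([[309.70691629,   0.        , 320.5871954 ],
       [  0.        , 309.70691629, 201.87832664],
       [  0.        ,   0.        ,   1.        ]]), 'eye': array([ 0.25276791, -0.52203778,  0.37491658]), 'attitude': array([ 1.63323702e+02,  4.73144057e-02, -7.14242363e+01])}
```

View pics/top0.png

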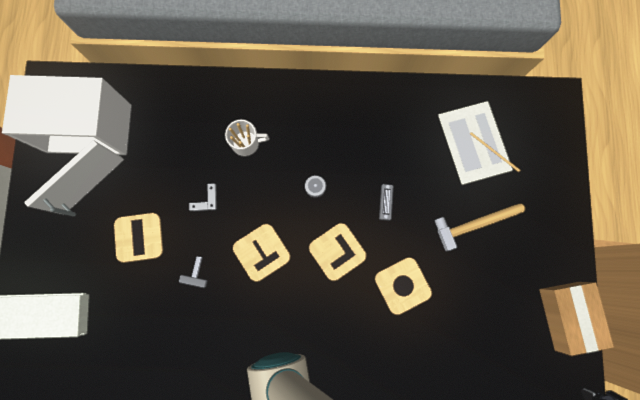

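View pics/scene0.png

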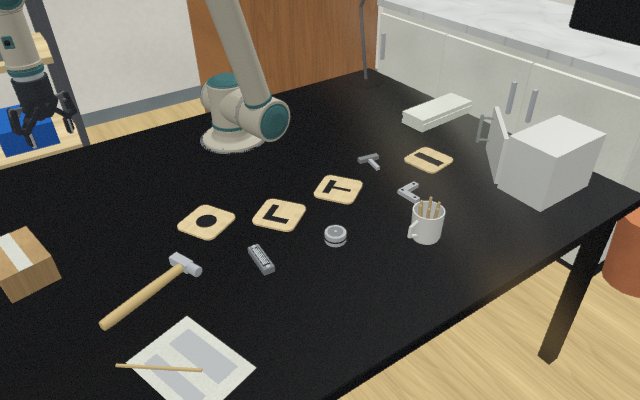

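View pics/wrist0.png

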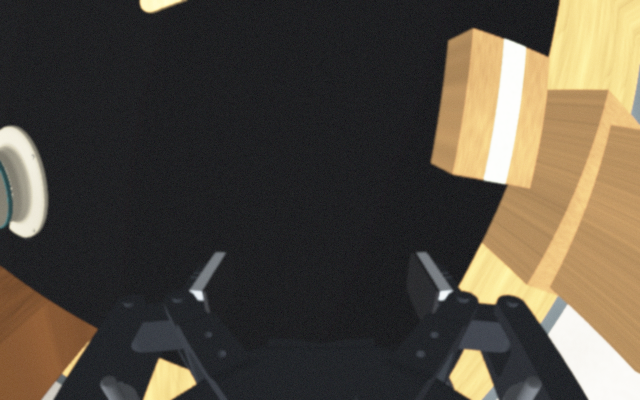

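The top view shows all four tiles: bar (138,238), tee (261,252), ell (338,252) and round (403,286). The tools are the square (204,198), T-key (195,273), tape (315,186) and hex set (386,202). The mug is at (242,138) and the hammer at (480,228).

```bash
cat > h.py <<'E'
from station import telemetry, eyes, manip
import cv2, numpy as np
from scipy.spatial.transform import Rotation as R
def cal(n):
    c=eyes.get_calibration(n); return c["intrinsics"],np.array(c["eye"]),R.from_euler('xyz',c["attitude"],degrees=True).as_matrix()
def rectify(img,c,z,x0,x1,y0,y1,s=0.0005,fish=False):
    # output: rows: x descending (up = +x), cols: y descending (left = +y)
    K,e,A=c
    xs=np.arange(x1,x0,-s); ys=np.arange(y1,y0,-s)
    X,Y=np.meshgrid(xs,ys,indexing='ij')
    P=(np.stack([X,Y,np.full_like(X,z)],-1)-e)@A
    if fish:
        r=np.hypot(P[...,0],P[...,1]); th=np.arctan2(r,P[...,2]); k=th/np.maximum(r,1e-9)
        u=K[0,0]*P[...,0]*k+K[0,2]; v=K[1,1]*P[...,1]*k+K[1,2]
    else:
        u=K[0,0]*P[...,0]/P[...,2]+K[0,2]; v=K[1,1]*P[...,1]/P[...,2]+K[1,2]
    return cv2.remap(img,u.astype(np.float32),v.astype(np.float32),cv2.INTER_CUBIC)
def px2w(c,u,v,z):
    K,e,A=c
    d=A@np.array([(u-K[0,2])/K[0,0],(v-K[1,2])/K[1,1],1]); return e+d*(z-e[2])/d[2]
E
python3 - <<'E'
from h import *
c=cal("top"); img=cv2.imread("pics/top0.png")
for n,(u,v,z) in dict(bar=(138,238,.006),tee=(261,252,.006),ell=(338,252,.006),round=(403,286,.006),square=(204,198,.014),tkey=(195,273,.014),tape=(315,186,.03),hex=(386,202,.02),mug=(242,138,.085),hamhead=(446,235,.026),hamend=(523,209,.02)).items():
    print(n,px2w(c,u,v,z).round(3))
tiles=[];tools=[]
for n,(u,v,z) in dict(bar=(138,238,.006),tee=(261,252,.006),ell=(338,252,.006),round=(403,286,.006)).items():
    w=px2w(c,u,v,z); r=rectify(img,c,z,w[0]-.1,w[0]+.1,w[1]-.1,w[1]+.1)
    tiles.append(r)
    hsv=cv2.cvtColor(r,cv2.COLOR_BGR2HSV); m=((r[...,2]>110)).astype(np.uint8)
    cs,_=cv2.findContours(m,cv2.RETR_CCOMP,cv2.CHAIN_APPROX_NONE)
    cs=sorted(cs,key=cv2.contourArea)[::-1][:2]
    for k in cs:
        M=cv2.moments(k); rect=cv2.minAreaRect(k)
        g=lambda p:(round(w[0]+.1-p[1]*.0005,4),round(w[1]+.1-p[0]*.0005,4))
        print(n,"cent",g((M['m10']/M['m00'],M['m01']/M['m00'])),"rect",g(rect[0]),np.array(rect[1])*.5,rect[2])
for n,(u,v,z) in dict(square=(204,198,.014),tkey=(195,273,.014),tape=(315,186,.03),hex=(386,202,.02)).items():
    w=px2w(c,u,v,z); r=rectify(img,c,z,w[0]-.1,w[0]+.1,w[1]-.1,w[1]+.1); tools.append(r)
cv2.imwrite("pics/rect0.png",cv2.resize(np.vstack([np.hstack(tiles),np.hstack(tools)]),(800,400)))
E
```

```text
bar [0.505 0.435 0.006]
tee [0.475 0.107 0.006]
ell [ 0.48  -0.099  0.006]
round [ 0.394 -0.273  0.006]
square [0.616 0.265 0.014]
tkey [0.416 0.276 0.014]
tape [ 0.653 -0.033  0.03 ]
hex [ 0.616 -0.226  0.02 ]
mug [0.764 0.159 0.085]
hamhead [ 0.53  -0.384  0.026]
hamend [ 0.606 -0.597  0.02 ]
bar cent (np.float64(0.5075), np.float64(0.4364)) rect (np.float64(0.5075), np.float64(0.4364)) [123.4498291  124.27928162] 80.90972137451172
bar cent (np.float64(0.5076), np.float64(0.4369)) rect (np.float64(0.5075), np.float64(0.4369)) [94.77423859 28.85304832] 80.94210815429688
tee cent (np.float64(0.4753), np.float64(0.1067)) rect (np.float64(0.4753), np.float64(0.1068)) [124.03704071 123.8788147 ] 55.59152603149414
tee cent (np.float64(0.4615), np.float64(0.0975)) rect (np.float64(0.4751), np.float64(0.1069)) [73.36222076 68.16009521] 55.00798034667969
ell cent (np.float64(0.4817), np.float64(-0.0965)) rect (np.float64(0.4818), np.float64(-0.0964)) [123.79048157 124.27349854] 54.360191345214844
ell cent (np.float64(0.4792), np.float64(-0.1114)) rect (np.float64(0.4816), np.float64(-0.0966)) [68.42788696 68.348526  ] 54.039485931396484
round cent (np.float64(0.3957), np.float64(-0.2724)) rect (np.float64(0.3957), np.float64(-0.2726)) [123.51068878 124.49453735] 62.0628547668457
round cent (np.float64(0.3957), np.float64(-0.2727)) rect (np.float64(0.3954), np.float64(-0.2726)) [53.03300476 52.6794548 ] 45.0Traceback (most recent call last):
  File "<stdin>", line 18, in <module>
    return _nx.concatenate(arrs, 0, dtype=dtype, casting=casting)
           ~~~~~~~~~~~~~~~^^^^^^^^^^^^^^^^^^^^^^^^^^^^^^^^^^^^^^^
ValueError: all the input array dimensions except for the concatenation axis must match exactly, but along dimension 1, the array at index 0 has size 1602 and the array at index 1 has size 1601
```

```bash
python3 - <<'E'
from h import *
c=cal("top"); img=cv2.imread("pics/top0.png")
out=[]
for n,(u,v,z) in dict(bar=(138,238,.006),tee=(261,252,.006),ell=(338,252,.006),round=(403,286,.006),square=(204,198,.014),tkey=(195,273,.014),tape=(315,186,.03),hex=(386,202,.02)).items():
    w=px2w(c,u,v,z).round(3); r=rectify(img,c,z,w[0]-.1,w[0]+.1,w[1]-.1,w[1]+.1)[:400,:400]
    if len(out)>=4: r=cv2.resize(r[100:300,100:300],(400,400))
    r=cv2.resize(r,(400,400)); out.append(r)
cv2.imwrite("pics/rect0.png",cv2.resize(np.vstack([np.hstack(out[:4]),np.hstack(out[4:])]),(800,400)))
E
```

```text
(no output)
```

View pics/rect0.png

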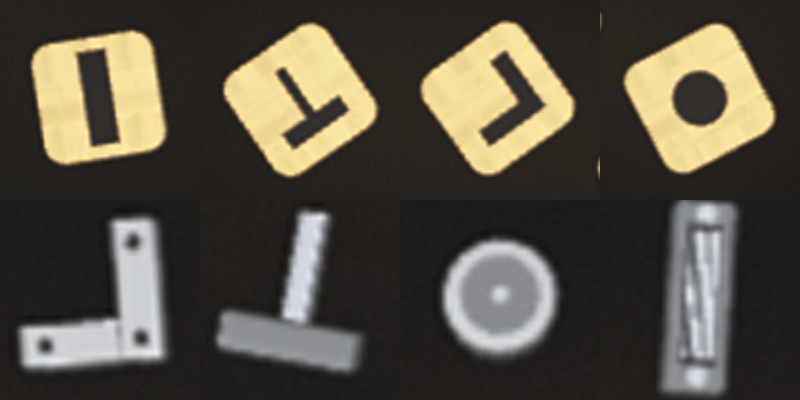

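```bash
cat > fit.py <<'E'
from h import *
from scipy.optimize import minimize
def box(x0,x1,y0,y1): return np.array([[x0,y0],[x1,y0],[x1,y1],[x0,y1]])
t=np.linspace(0,2*np.pi,48,endpoint=False)
circ=np.stack([np.cos(t),np.sin(t)],1)*.028
M=dict(hex=[(box(-.048,.048,-.015,.015),.02)],tape=[(circ,.03)],
 square=[(box(-.01,.06,-.01,.01),.014),(box(-.01,.01,-.01,.06),.014)],
 tkey=[(box(-.01,.01,-.035,.035),.016),(box(.01,.065,-.006,.006),.012)])
def proj(c,P,fish=False):
    K,e,A=c; Q=(P-e)@A
    if fish:
        r=np.hypot(Q[:,0],Q[:,1]); k=np.arctan2(r,Q[:,2])/np.maximum(r,1e-9)
        return np.stack([K[0,0]*Q[:,0]*k+K[0,2],K[1,1]*Q[:,1]*k+K[1,2]],1)
    return np.stack([K[0,0]*Q[:,0]/Q[:,2]+K[0,2],K[1,1]*Q[:,1]/Q[:,2]+K[1,2]],1)
def fit(img,c,name,x,y,yaw,z0=0.0,fish=False,S=8,thr=None,cap=110.,bg=30.,pad=40):
    g=img.max(2).astype(np.float32)
    u,v=proj(c,np.array([[x,y,z0+.01]]),fish)[0]
    u0,v0=int(u)-pad,int(v)-pad; u0=max(u0,0);v0=max(v0,0)
    crop=np.clip((g[v0:v0+2*pad,u0:u0+2*pad]-bg)/(cap-bg),0,1)
    h,w=crop.shape
    def ren(p):
        m=np.zeros((h*S,w*S),np.uint8); ca,sa=np.cos(p[2]),np.sin(p[2]); r=np.array([[ca,-sa],[sa,ca]])
        for poly,hh in M[name]:
            q=poly@r.T+p[:2]
            P=np.vstack([np.c_[q,np.full(len(q),z0)],np.c_[q,np.full(len(q),z0+hh)]])
            uv=(proj(c,P,fish)-[u0,v0]+.5)*S
            cv2.fillConvexPoly(m,cv2.convexHull((uv*16).round().astype(np.int32)),255,shift=4)
        m=cv2.resize(m,(w,h),interpolation=cv2.INTER_AREA).astype(np.float32)/255
        return cv2.GaussianBlur(m,(0,0),.6)
    f=lambda p:float(((ren(p*np.array([.001,.001,.01]))-crop)**2).sum())
    best=None
    for dy in (-.08,0,.08):
        o=minimize(f,np.array([x*1e3,y*1e3,(yaw+dy)*100]),method="Nelder-Mead",options=dict(initial_simplex=np.array([x*1e3,y*1e3,(yaw+dy)*100])+np.array([[0,0,0],[5,0,0],[0,5,0],[0,0,8]])))
        if best is None or o.fun<best.fun: best=o
    p=best.x*np.array([.001,.001,.01])
    return p,best.fun,crop,ren(p)
E
python3 - <<'E'
from fit import *
c=cal("top"); img=cv2.imread("pics/top0.png"); o=[]
for n,x,y,yaw in [("square",.595,.245,.05),("tkey",.405,.28,-.18),("tape",.653,-.033,0),("hex",.616,-.226,-.07)]:
    p,fv,a,b=fit(img,c,n,x,y,yaw); print(n,p[:2].round(4),np.degrees(p[2]).round(1),fv)
    o.append(np.vstack([a,b,abs(a-b)]))
cv2.imwrite("pics/fit0.png",cv2.resize((np.hstack(o)*255).astype(np.uint8),None,fx=2.4,fy=2.4))
E
```

```text
square [0.5976 0.2455] 4.6 173.21963500976562
tkey [0.3957 0.283 ] -10.8 218.79409790039062
tape [ 0.6568 -0.0329] -4.7 62.05818557739258
hex [ 0.6186 -0.2267] -3.9 154.85504150390625
```

View pics/fit0.png

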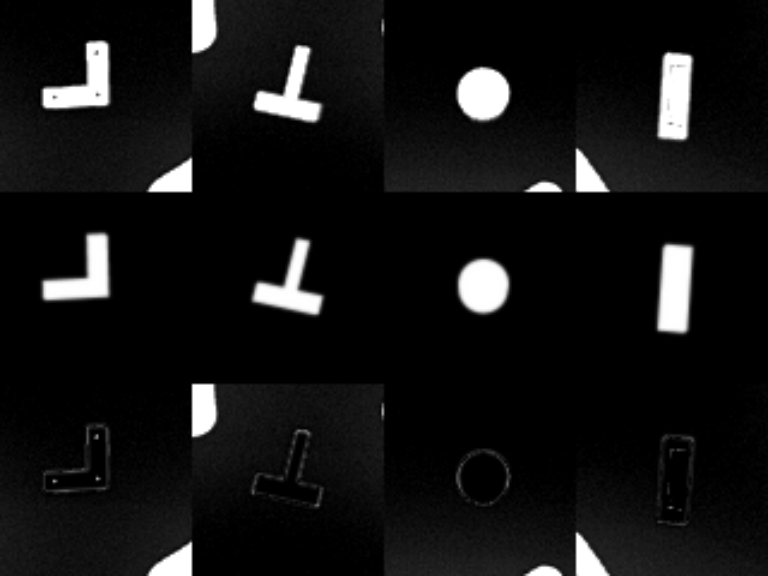

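```bash
cat > go.py <<'E'
import sys
from h import *
# usage: go.py x y z yaw_deg : from measured pose; prints tool-frame shift (cm), twist (rad)
def go(x,y,z,yaw=None):
    s=telemetry.state(); p=np.array(s["eef_pos"]); rot=s["tool_rot"]; Rm=R.from_euler('xyz',rot,degrees=True).as_matrix()
    d=Rm.T@(np.array([x,y,z])-p)*100
    tw=0 if yaw is None else np.radians((rot[2]-yaw+180)%360-180)
    c,sn=np.cos(tw),np.sin(tw)
    print("t",round(s["time_s"],2),"pos",p.round(4),"rot",np.round(rot,1),"w",round(s["gripper_width"],3),"F",np.round(s["force"],1),"j6",round(s["joint_positions"][5],1))
    print("shift cm before twist",d.round(2),"twist",round(tw,3),"| shift after twist",[round(c*d[0]+sn*d[1],2),round(-sn*d[0]+c*d[1],2),round(d[2],2)])
if __name__=="__main__":
    a=list(map(float,sys.argv[1:])); go(*a)
E
python3 go.py .6186 -.2267 .10 -3.9
```

```text
t 0.15 pos [ 0.1835 -0.5446  0.2386] rot [-179.9   -0.    18.6] w 0.999 F [-0.3 -0.1 -0.9] j6 -6.9
shift cm before twist [ 51.38 -16.22  13.9 ] twist 0.393 | shift after twist [np.float64(41.26), np.float64(-34.65), np.float64(13.9)]
```

Emit:
{"fn": "apply_moves", "kwargs": {
  "increments": "3.6 -1.15 0.7 0; 3.6 -1.15 0.7 0; 3.6 -1.15 0.7 0; 3.6 -1.15 0.7 0; 3.6 -1.15 0.7 0; 3.6 -1.15 0.7 0; 3.6 -1.15 0.7 0; 3.6 -1.15 0.7 0; 3.6 -1.15 0.7 0; 3.6 -1.15 0.7 0",
  "fingers": 0,
  "newtons": 50
}}

```text
time_s: 0.98
eef_pos: [0.4891, -0.3196, 0.1688]
tool_rot: [-180.0, 0.0, 18.6]
force: [0.6, -0.2, -0.7]
gripper_width: 0.999
```

```bash
python3 go.py .6186 -.2267 .10 -3.9
```

```text
t 0.98 pos [ 0.4891 -0.3196  0.1688] rot [-180.     0.    18.6] w 0.999 F [ 0.6 -0.2 -0.7] j6 31.4
shift cm before twist [15.24 -4.67  6.87] twist 0.393 | shift after twist [np.float64(12.29), np.float64(-10.15), np.float64(6.87)]
```

Emit:
{"fn": "apply_moves", "kwargs": {
  "increments": "3.05 -0.93 1.37 0; 3.05 -0.93 1.37 0; 3.05 -0.93 1.37 0; 3.05 -0.93 1.37 0; 3.05 -0.93 1.37 0; 0 0 0 0.098; 0 0 0 0.098; 0 0 0 0.098; 0 0 0 0.098; 0 0 0 0"
}}

```text
time_s: 1.82
eef_pos: [0.6176, -0.2281, 0.1002]
tool_rot: [-180.0, 0.1, -3.9]
force: [0.3, -0.7, 1.0]
gripper_width: 1.002
```

```bash
python3 go.py .6186 -.2267 .012 -3.9; python3 - <<'E'
from h import *
c=cal("wrist"); p,d=eyes.capture("wrist"); cv2.imwrite("pics/w1.png",p)
E
```

```text
t 1.82 pos [ 0.6176 -0.2281  0.1002] rot [-1.8e+02  1.0e-01 -3.9e+00] w 1.002 F [ 0.3 -0.7  1. ] j6 67.6
shift cm before twist [ 0.1  -0.14  8.82] twist -0.0 | shift after twist [np.float64(0.1), np.float64(-0.14), np.float64(8.82)]
```

View pics/w1.png

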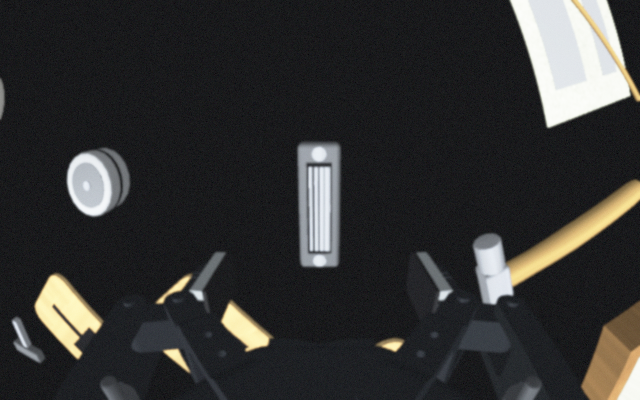

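The wrist view shows the hex set at (319,205), straight and centred between the jaws. I'll cross-check its pose from this camera.

```bash
python3 - <<'E'
from fit import *
c=cal("wrist"); img=cv2.imread("pics/w1.png")
p,fv,a,b=fit(img,c,"hex",.6186,-.2267,-.07,fish=True,S=4,pad=75); print(p[:2].round(4),np.degrees(p[2]).round(1),fv)
E
```

```text
[ 0.6198 -0.2276] -3.6 66.35862731933594
```

Emit:
{"fn": "apply_moves", "kwargs": {
  "increments": "0.1 -0.1 1.8 0; 0 0 2.0 0; 0 0 2.0 0; 0 0 1.5 0; 0 0 1.0 0; 0 0 0.5 0; 0 0 0 0"
}}

```text
time_s: 2.45
eef_pos: [0.6181, -0.2272, 0.0117]
tool_rot: [-180.0, 0.1, -3.8]
force: [-0.6, -0.1, 0.5]
gripper_width: 1.003
```

Emit:
{"fn": "apply_moves", "kwargs": {
  "increments": "0 0 0 0; 0 0 0 0; 0 0 0 0; 0 0 0 0; 0 0 0 0; 0 0 0 0; 0 0 0 0; 0 0 0 0",
  "fingers": 255
}}

```text
time_s: 3.12
eef_pos: [0.6194, -0.2278, 0.0139]
tool_rot: [180.0, -0.1, -3.8]
force: [-0.4, 1.0, 6.1]
gripper_width: 0.336
```

Emit:
{"fn": "apply_moves", "kwargs": {
  "increments": "0 0 -0.5 0; 0 0 -1 0; 0 0 -2 0; 0 0 -3 0; 0 0 -2 0; 0 0 0 0"
}}

```text
time_s: 3.62
eef_pos: [0.6216, -0.2287, 0.1031]
tool_rot: [179.8, -0.5, -3.8]
force: [0.4, 0.6, -0.9]
gripper_width: 0.335
```

```bash
python3 go.py .5076 .4366 .10 9; python3 - <<'E'
from fit import *
c=cal("wrist"); img,_=eyes.capture("wrist"); cv2.imwrite("pics/w2.png",img)
E
```

```text
t 3.62 pos [ 0.6216 -0.2287  0.1031] rot [179.8  -0.5  -3.8] w 0.335 F [ 0.4  0.6 -0.9] j6 67.6
shift cm before twist [-1.583e+01 -6.562e+01 -6.000e-02] twist -0.224 | shift after twist [np.float64(-0.85), np.float64(-67.5), np.float64(-0.06)]
```

View pics/w2.png

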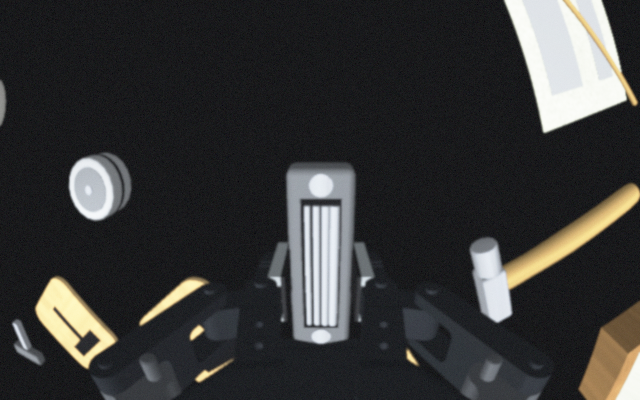

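Emit:
{"fn": "apply_moves", "kwargs": {
  "increments": "0 0 0 -0.112; 0 0 0 -0.112; -0.05 -3.8 0 0; -0.05 -4.0 0 0; -0.05 -4.0 0 0; -0.05 -4.0 0 0; -0.05 -4.0 0 0; -0.05 -4.0 0 0; -0.05 -4.0 0 0; -0.05 -4.0 0 0"
}}

```text
time_s: 4.5
eef_pos: [0.563, 0.0877, 0.0962]
tool_rot: [-180.0, 0.2, 9.0]
force: [0.3, -0.1, -1.2]
gripper_width: 0.334
```

```bash
python3 go.py .5076 .4366 .10 9
```

```text
t 4.5 pos [0.563  0.0877 0.0962] rot [-180.     0.2    9. ] w 0.334 F [ 0.3 -0.1 -1.2] j6 82.9
shift cm before twist [ -0.04 -35.33  -0.37] twist -0.001 | shift after twist [np.float64(-0.02), np.float64(-35.33), np.float64(-0.37)]
```

Emit:
{"fn": "apply_moves", "kwargs": {
  "increments": "0 -3.9 0 0; 0 -3.9 0 0; 0 -3.9 0 0; 0 -3.9 0 0; 0 -3.9 0 0; 0 -3.9 0 0; 0 -3.9 0 0; 0 -3.9 0 0; 0 -3.3 0 0; 0 -0.8 0 0"
}}

```text
time_s: 5.33
eef_pos: [0.5077, 0.4396, 0.0958]
tool_rot: [-179.9, 0.1, 9.2]
force: [1.0, 1.0, -1.2]
gripper_width: 0.333
```

Emit:
{"fn": "apply_moves", "kwargs": {
  "increments": "0 0 0 0; 0 0 0 0"
}}

```text
time_s: 5.5
eef_pos: [0.5089, 0.4338, 0.0961]
tool_rot: [179.9, 0.2, 9.1]
force: [0.3, -1.4, -0.9]
gripper_width: 0.339
```

```bash
python3 go.py .5076 .4366 .022 9; python3 - <<'E'
from fit import *
c=cal("wrist"); img,_=eyes.capture("wrist"); cv2.imwrite("pics/w3.png",img)
E
```

```text
t 5.5 pos [0.5089 0.4338 0.0961] rot [179.9   0.2   9.1] w 0.339 F [ 0.3 -1.4 -0.9] j6 115.5
shift cm before twist [-0.07 -0.32  7.41] twist 0.001 | shift after twist [np.float64(-0.07), np.float64(-0.32), np.float64(7.41)]
```

View pics/w3.png

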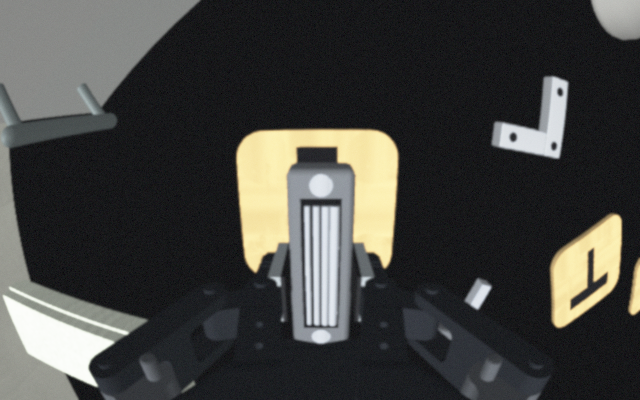

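The hex set is held over the bar tile, with the dark bar visible beyond its far end at (318,155). Lowering it now.

Emit:
{"fn": "apply_moves", "kwargs": {
  "increments": "-0.1 -0.25 1.5 0; 0 0 2 0; 0 0 2 0; 0 0 1 0; 0 0 0.5 0; 0 0 0.2 0; 0 0 0 0; 0 0 0 0"
}}

```text
time_s: 6.22
eef_pos: [0.5095, 0.4371, 0.0268]
tool_rot: [-180.0, -0.1, 9.0]
force: [-0.3, 1.1, -0.3]
gripper_width: 0.335
```

```bash
python3 go.py .5076 .4366 .020 9
```

```text
t 6.22 pos [0.5095 0.4371 0.0268] rot [-1.8e+02 -1.0e-01  9.0e+00] w 0.335 F [-0.3  1.1 -0.3] j6 115.7
shift cm before twist [-0.19  0.02  0.68] twist -0.001 | shift after twist [np.float64(-0.19), np.float64(0.02), np.float64(0.68)]
```

Emit:
{"fn": "apply_moves", "kwargs": {
  "increments": "-0.15 0 0.2 0; 0 0 0.2 0; 0 0 0.2 0; 0 0 0 0"
}}

```text
time_s: 6.55
eef_pos: [0.5072, 0.437, 0.0199]
tool_rot: [-180.0, -0.0, 9.0]
force: [-0.5, 0.5, -0.4]
gripper_width: 0.337
```

```bash
python3 go.py .5076 .4366 .020 9
```

```text
t 6.55 pos [0.5072 0.437  0.0199] rot [-180.   -0.    9.] w 0.337 F [-0.5  0.5 -0.4] j6 115.8
shift cm before twist [ 0.04  0.04 -0.01] twist -0.0 | shift after twist [np.float64(0.04), np.float64(0.04), np.float64(-0.01)]
```

Emit:
{"fn": "apply_moves", "kwargs": {
  "increments": "0 0 0.1 0; 0 0 0 0"
}}

```text
time_s: 6.72
eef_pos: [0.5072, 0.437, 0.0199]
tool_rot: [-180.0, -0.0, 9.0]
force: [-1.1, -0.9, 4.8]
gripper_width: 0.337
```

Emit:
{"fn": "apply_moves", "kwargs": {
  "increments": "0 0 0 0; 0 0 0 0; 0 0 0 0; 0 0 0 0; 0 0 0 0; 0 0 0 0; 0 0 -1 0; 0 0 -2 0; 0 0 -3 0; 0 0 -3 0",
  "fingers": 0
}}

```text
time_s: 7.55
eef_pos: [0.5066, 0.4364, 0.1095]
tool_rot: [179.9, 0.1, 9.0]
force: [0.8, 0.1, -0.1]
gripper_width: 1.0
```

```bash
python3 go.py .396 .283 .10 -10.8;python3 go.py .422 .278 .10 -10.8; python3 - <<'E'
from fit import *
c=cal("wrist"); img,_=eyes.capture("wrist"); cv2.imwrite("pics/w4.png",img)
c=cal("top"); img,_=eyes.capture("top"); cv2.imwrite("pics/t4.png",img)
E
```

```text
t 7.55 pos [0.5066 0.4364 0.1095] rot [1.799e+02 1.000e-01 9.000e+00] w 1.0 F [ 0.8  0.1 -0.1] j6 115.8
shift cm before twist [-13.31  13.42   0.98] twist 0.345 | shift after twist [np.float64(-7.99), np.float64(17.14), np.float64(0.98)]
t 7.55 pos [0.5066 0.4364 0.1095] rot [1.799e+02 1.000e-01 9.000e+00] w 1.0 F [ 0.8  0.1 -0.1] j6 115.8
shift cm before twist [-10.82  14.32   0.98] twist 0.345 | shift after twist [np.float64(-5.34), np.float64(17.14), np.float64(0.98)]
```

View pics/w4.png

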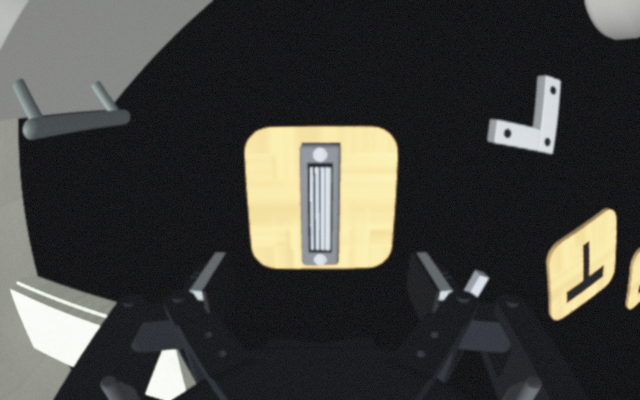

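Contact came at the expected height, and the hex set covers its silhouette (hex centre at (320,205), tile centre at (321,197)). The T-key is next.

Emit:
{"fn": "apply_moves", "kwargs": {
  "increments": "-2.16 2.86 0 0; -2.16 2.86 0 0; -2.16 2.86 0 0; -2.16 2.86 0 0; -2.16 2.86 0 0; 0 0 0.5 0.115; 0 0 0.5 0.115; 0 0 0 0.115; 0 0 0 0; 0 0 0 0"
}}

```text
time_s: 8.48
eef_pos: [0.4228, 0.2786, 0.0989]
tool_rot: [180.0, -0.0, -10.6]
force: [0.2, -0.4, -0.2]
gripper_width: 1.001
```

```bash
python3 go.py .4222 .2779 .014 -10.8; python3 - <<'E'
from fit import *
c=cal("wrist"); img,_=eyes.capture("wrist"); cv2.imwrite("pics/w5.png",img)
p,fv,a,b=fit(img,c,"tkey",.3957,.283,-.188,fish=True,S=4,pad=75); print(p[:2].round(4),np.degrees(p[2]).round(1),fv)
E
```

```text
t 8.48 pos [0.4228 0.2786 0.0989] rot [180.   -0.  -10.6] w 1.001 F [ 0.2 -0.4 -0.2] j6 126.1
shift cm before twist [-0.05  0.08  8.49] twist 0.003 | shift after twist [np.float64(-0.05), np.float64(0.08), np.float64(8.49)]
[0.3958 0.2806] -10.8 204.31871032714844
```

View pics/w5.png

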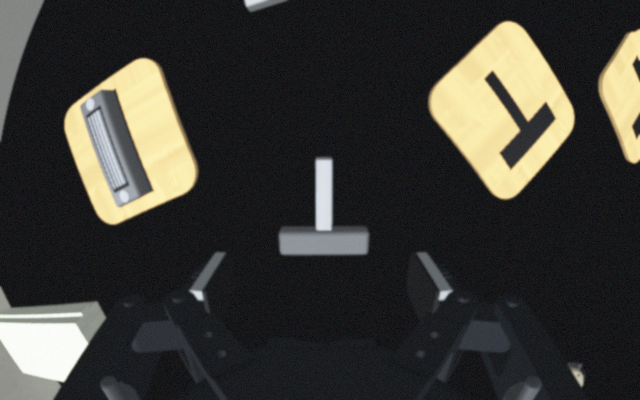

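Emit:
{"fn": "apply_moves", "kwargs": {
  "increments": "-0.05 0.2 1.7 0; 0 0 2.0 0; 0 0 2.0 0; 0 0 1.5 0; 0 0 1.0 0; 0 0 0.4 0; 0 0 0 0; 0 0 0 0",
  "fingers": 80
}}

```text
time_s: 9.2
eef_pos: [0.4223, 0.277, 0.013]
tool_rot: [-180.0, -0.0, -10.7]
force: [1.0, -1.4, -0.0]
gripper_width: 0.686
```

Emit:
{"fn": "apply_moves", "kwargs": {
  "increments": "0 0 0 0; 0 0 0 0; 0 0 0 0; 0 0 0 0; 0 0 0 0; 0 0 0 0",
  "fingers": 255
}}

```text
time_s: 9.7
eef_pos: [0.4223, 0.277, 0.0135]
tool_rot: [-180.0, -0.1, -10.8]
force: [-0.2, 0.0, 6.5]
gripper_width: 0.12
```

Emit:
{"fn": "apply_moves", "kwargs": {
  "increments": "0 0 -0.5 0; 0 0 -1 0; 0 0 -2 0; 0 0 -3 0; 0 0 -2 0; 0 0 0 0"
}}

```text
time_s: 10.2
eef_pos: [0.4246, 0.2781, 0.1018]
tool_rot: [-179.7, -0.4, -10.8]
force: [1.3, 0.0, -0.2]
gripper_width: 0.12
```

```bash
python3 - <<'E'
import numpy as np
for n,c,off,yaw,g in [("tee",(.4753,.1068),(-27.5,0),34.7,(27,0)),("ell",(.4817,-.0965),(-25,-25),35.8,(24,0))]:
    a=np.radians(yaw); r=np.array([[np.cos(a),-np.sin(a)],[np.sin(a),np.cos(a)]])
    print(n,(np.array(c)+r@(np.array(off)+g)*.001).round(4))
E
python3 go.py .4749 .1065 .1 34.7;  python3 - <<'E'
from fit import *
img,_=eyes.capture("wrist"); cv2.imwrite("pics/w6.png",img)
E
```

```text
tee [0.4749 0.1065]
ell [ 0.4955 -0.1174]
t 10.2 pos [0.4246 0.2781 0.1018] rot [-179.7   -0.4  -10.8] w 0.12 F [ 1.3  0.  -0.2] j6 126.1
shift cm before twist [ 8.15 15.92  0.15] twist -0.794 | shift after twist [np.float64(-5.63), np.float64(16.97), np.float64(0.15)]
```

View pics/w6.png

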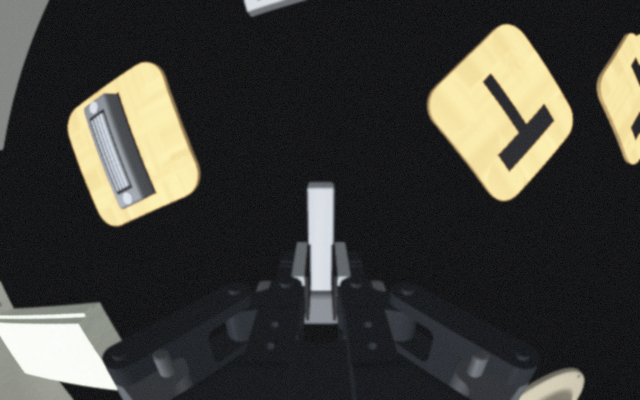

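The T-key is held straight: the shaft runs from (320,185) down between the pads. Moving it to the tee tile.

Emit:
{"fn": "apply_moves", "kwargs": {
  "increments": "1.63 3.18 0 0; 1.63 3.18 0 0; 1.63 3.18 0 0; 1.63 3.18 0 0; 1.63 3.18 0 0; 0 0 0 -0.113; 0 0 0 -0.113; 0 0 0 -0.113; 0 0 0 -0.113; 0 0 0 -0.113"
}}

```text
time_s: 11.08
eef_pos: [0.4709, 0.105, 0.0962]
tool_rot: [-179.9, 0.2, 21.9]
force: [0.3, -0.4, -0.8]
gripper_width: 0.119
```

Emit:
{"fn": "apply_moves", "kwargs": {
  "increments": "0 0 0 -0.113; 0 0 0 -0.113; 0 0 0 0; 0 0 0 0"
}}

```text
time_s: 11.42
eef_pos: [0.4713, 0.1053, 0.0966]
tool_rot: [-179.9, 0.1, 34.4]
force: [-0.7, -0.2, -0.5]
gripper_width: 0.123
```

```bash
python3 go.py .4749 .1065 .0205 34.7
```

```text
t 11.42 pos [0.4713 0.1053 0.0966] rot [-1.799e+02  1.000e-01  3.440e+01] w 0.123 F [-0.7 -0.2 -0.5] j6 60.0
shift cm before twist [0.39 0.11 7.61] twist -0.006 | shift after twist [np.float64(0.39), np.float64(0.11), np.float64(7.61)]
```

Emit:
{"fn": "apply_moves", "kwargs": {
  "increments": "0.37 0.1 1.5 -0.005; 0 0 2 0; 0 0 2 0; 0 0 1.3 0; 0 0 0.5 0; 0 0 0.1 0; 0 0 0 0; 0 0 0 0"
}}

```text
time_s: 12.08
eef_pos: [0.4765, 0.1067, 0.0243]
tool_rot: [180.0, -0.1, 34.8]
force: [-0.4, 0.3, -0.3]
gripper_width: 0.112
```

```bash
python3 go.py .4749 .1065 .0195 34.7
```

```text
t 12.08 pos [0.4765 0.1067 0.0243] rot [ 1.80e+02 -1.00e-01  3.48e+01] w 0.112 F [-0.4  0.3 -0.3] j6 59.7
shift cm before twist [-0.14 -0.08  0.48] twist 0.002 | shift after twist [np.float64(-0.14), np.float64(-0.08), np.float64(0.48)]
```

Emit:
{"fn": "apply_moves", "kwargs": {
  "increments": "-0.1 -0.05 0.25 0; 0 0 0.15 0; 0 0 0.1 0; 0 0 0 0; 0 0 0 0"
}}

```text
time_s: 12.5
eef_pos: [0.4749, 0.1065, 0.0195]
tool_rot: [180.0, -0.0, 34.8]
force: [-1.4, 0.2, 5.2]
gripper_width: 0.118
```

```bash
python3 go.py .4749 .1065 .0195 34.7
```

```text
t 12.5 pos [0.4749 0.1065 0.0195] rot [180.   -0.   34.8] w 0.118 F [-1.4  0.2  5.2] j6 59.6
shift cm before twist [-0. -0.  0.] twist 0.002 | shift after twist [np.float64(-0.0), np.float64(-0.0), np.float64(0.0)]
```

In contact and on target. Releasing.

Emit:
{"fn": "apply_moves", "kwargs": {
  "increments": "0 0 0 0; 0 0 0 0; 0 0 0 0; 0 0 0 0; 0 0 0 0; 0 0 -0.5 0; 0 0 -1 0; 0 0 -2 0; 0 0 -3 0; 0 0 -3 0",
  "fingers": 80
}}

```text
time_s: 13.33
eef_pos: [0.4739, 0.1064, 0.1144]
tool_rot: [-179.9, 0.1, 34.8]
force: [0.9, -0.2, -0.2]
gripper_width: 0.684
```

```bash
python3 - <<'E'
import numpy as np
a=np.radians(4.6); print(.5976+.024*np.cos(a),.2455+.024*np.sin(a))
E
python3 go.py .6215 .2474 .1 4.6;  python3 - <<'E'
from fit import *
img,_=eyes.capture("wrist"); cv2.imwrite("pics/w7.png",img)
E
```

```text
0.6215226930829499 0.2474247741838926
t 13.33 pos [0.4739 0.1064 0.1144] rot [-1.799e+02  1.000e-01  3.480e+01] w 0.684 F [ 0.9 -0.2 -0.2] j6 59.6
shift cm before twist [20.17 -3.14  1.41] twist 0.527 | shift after twist [np.float64(15.85), np.float64(-12.87), np.float64(1.41)]
```

View pics/w7.png

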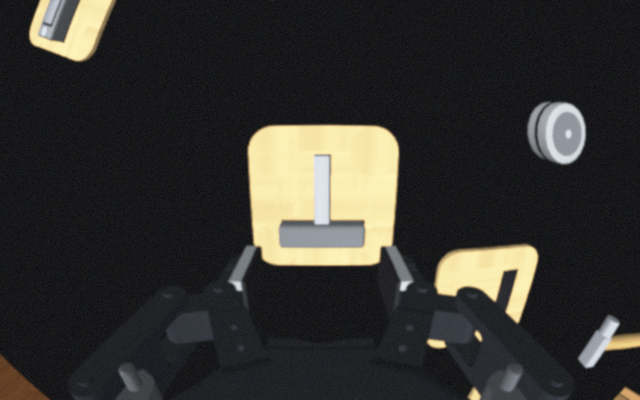

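The T-key covers its silhouette, with its crossbar at (322,234) and shaft up to (322,155). The square is next.

Emit:
{"fn": "apply_moves", "kwargs": {
  "increments": "3.36 -0.52 0 0; 3.36 -0.52 0 0; 3.36 -0.52 0 0; 3.36 -0.52 0 0; 3.36 -0.52 0 0; 3.36 -0.52 0 0; 0 0 0.4 0.12; 0 0 0.5 0.12; 0 0 0.5 0.12; 0 0 0 0.12",
  "fingers": 60
}}

```text
time_s: 14.22
eef_pos: [0.6217, 0.2473, 0.0983]
tool_rot: [180.0, 0.1, 7.0]
force: [0.4, -0.5, 0.7]
gripper_width: 0.765
```

Emit:
{"fn": "apply_moves", "kwargs": {
  "increments": "0 0 0 0.047; 0 0 0 0; 0 0 0 0"
}}

```text
time_s: 14.47
eef_pos: [0.6224, 0.2472, 0.0998]
tool_rot: [180.0, 0.0, 4.7]
force: [0.9, 0.7, -0.0]
gripper_width: 0.765
```

```bash

python3 go.py .6215 .2474 .0135 4.6;  python3 - <<'E'
from fit import *
c=cal("wrist");img,_=eyes.capture("wrist"); cv2.imwrite("pics/w8.png",img)
p,fv,a,b=fit(img,c,"square",.5976,.2455,.08,fish=True,S=4,pad=75); print(p[:2].round(4),np.degrees(p[2]).round(1),fv)
E
```

```text
t 14.47 pos [0.6224 0.2472 0.0998] rot [180.    0.    4.7] w 0.765 F [ 0.9  0.7 -0. ] j6 101.0
shift cm before twist [-0.09 -0.03  8.63] twist 0.002 | shift after twist [np.float64(-0.09), np.float64(-0.03), np.float64(8.63)]
[0.5973 0.2434] 4.9 247.01058959960938
```

View pics/w8.png

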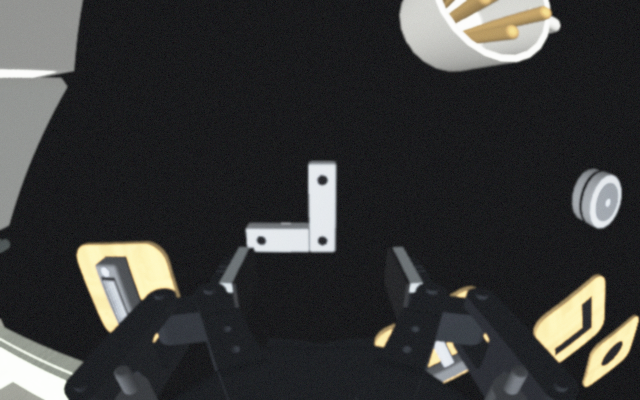

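Emit:
{"fn": "apply_moves", "kwargs": {
  "increments": "0.3 0.15 1.7 0; 0 0 2.0 0; 0 0 2.0 0; 0 0 1.5 0; 0 0 1.0 0; 0 0 0.4 0; 0 0 0 0; 0 0 0 0"
}}

```text
time_s: 15.18
eef_pos: [0.6261, 0.2461, 0.0144]
tool_rot: [-180.0, -0.1, 4.6]
force: [0.1, 0.9, 0.1]
gripper_width: 0.762
```

Emit:
{"fn": "apply_moves", "kwargs": {
  "increments": "0 0 0 0; 0 0 0 0; 0 0 0 0; 0 0 0 0; 0 0 0 0; 0 0 0 0",
  "fingers": 255
}}

```text
time_s: 15.68
eef_pos: [0.6261, 0.2461, 0.0148]
tool_rot: [-180.0, -0.1, 4.6]
force: [-1.0, -0.4, 5.1]
gripper_width: 0.214
```

```bash
python3 - <<'E'
from fit import *
img,_=eyes.capture("wrist"); cv2.imwrite("pics/w9.png",img)
E
```

View pics/w9.png

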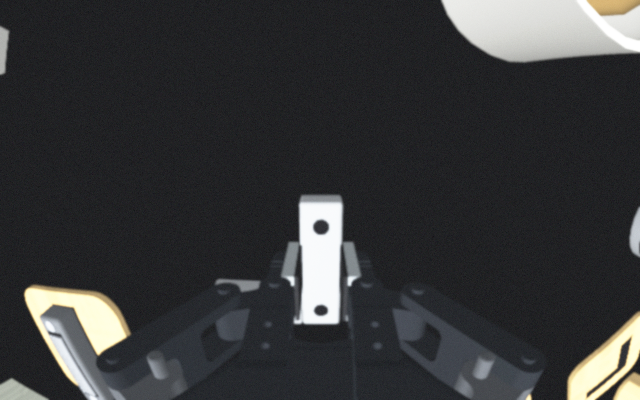

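Emit:
{"fn": "apply_moves", "kwargs": {
  "increments": "0 0 -0.5 0; 0 0 -1 0; 0 0 -2 0; 0 0 -3 0; 0 0 -2 0; 0 0 0 0"
}}

```text
time_s: 16.23
eef_pos: [0.6287, 0.2469, 0.1042]
tool_rot: [-179.9, -0.5, 4.6]
force: [1.4, 0.5, -0.4]
gripper_width: 0.212
```

```bash
python3 go.py .4992 -.1147 .1 35.8; python3 - <<'E'
from fit import *
img,_=eyes.capture("wrist"); cv2.imwrite("pics/w10.png",img)
E
```

```text
t 16.23 pos [0.6287 0.2469 0.1042] rot [-179.9   -0.5    4.6] w 0.212 F [ 1.4  0.5 -0.4] j6 100.9
shift cm before twist [-15.83  34.99   0.21] twist -0.544 | shift after twist [np.float64(-31.65), np.float64(21.75), np.float64(0.21)]
```

View pics/w10.png

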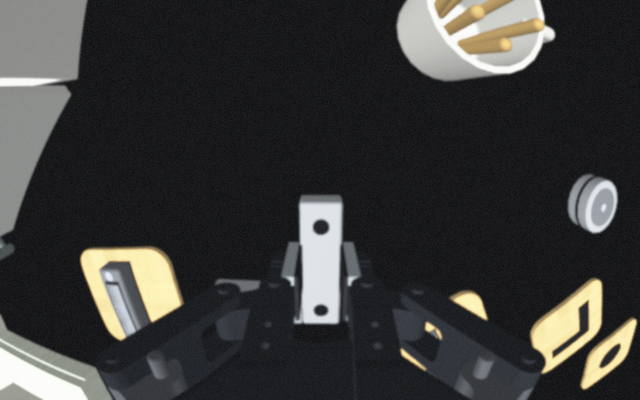

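The square is held in the same place between the pads as before the lift. Moving it to the ell tile.

Emit:
{"fn": "apply_moves", "kwargs": {
  "increments": "-1.58 3.5 0 0; -1.58 3.5 0 0; -1.58 3.5 0 0; -1.58 3.5 0 0; -1.58 3.5 0 0; -1.58 3.5 0 0; -1.58 3.5 0 0; -1.58 3.5 0 0; -1.58 3.5 0 0; -1.58 3.5 0 0"
}}

```text
time_s: 17.12
eef_pos: [0.4942, -0.1167, 0.0975]
tool_rot: [-179.9, 0.1, 4.6]
force: [0.5, -0.4, -1.0]
gripper_width: 0.217
```

Emit:
{"fn": "apply_moves", "kwargs": {
  "increments": "0 0 0 -0.109; 0 0 0 -0.109; 0 0 0 -0.109; 0 0 0 -0.109; 0 0 0 -0.108; 0 0 0 0; 0 0 0 0"
}}

```text
time_s: 17.7
eef_pos: [0.4954, -0.1153, 0.0977]
tool_rot: [-179.9, 0.1, 35.6]
force: [-0.5, -0.3, -1.3]
gripper_width: 0.209
```

```bash
python3 go.py .4992 -.1147 .0208 35.8; python3 - <<'E'
from fit import *
img,_=eyes.capture("wrist"); cv2.imwrite("pics/w11.png",img)
E
```

```text
t 17.7 pos [ 0.4954 -0.1153  0.0977] rot [-1.799e+02  1.000e-01  3.560e+01] w 0.209 F [-0.5 -0.3 -1.3] j6 33.4
shift cm before twist [0.36 0.19 7.69] twist -0.003 | shift after twist [np.float64(0.36), np.float64(0.19), np.float64(7.69)]
```

View pics/w11.png

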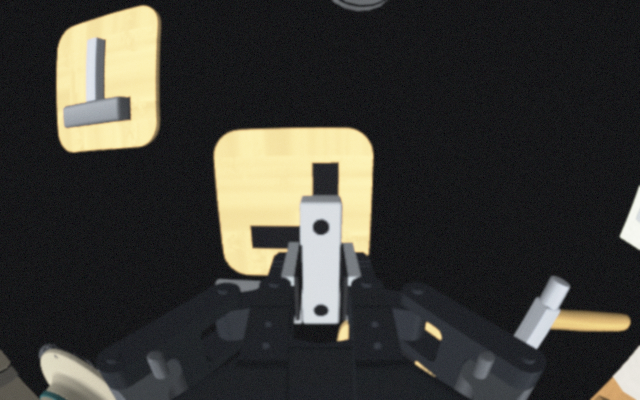

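Emit:
{"fn": "apply_moves", "kwargs": {
  "increments": "0.28 0.17 1.5 -0.003; 0 0 2 0; 0 0 2 0; 0 0 1.3 0; 0 0 0.5 0; 0 0 0.1 0; 0 0 0 0; 0 0 0 0"
}}

```text
time_s: 18.42
eef_pos: [0.5003, -0.1156, 0.0255]
tool_rot: [179.9, -0.0, 35.9]
force: [0.8, -0.6, -0.9]
gripper_width: 0.215
```

```bash
python3 go.py .4992 -.1147 .0208 35.8
```

```text
t 18.42 pos [ 0.5003 -0.1156  0.0255] rot [179.9  -0.   35.9] w 0.215 F [ 0.8 -0.6 -0.9] j6 33.3
shift cm before twist [-0.03 -0.14  0.47] twist 0.003 | shift after twist [np.float64(-0.03), np.float64(-0.14), np.float64(0.47)]
```

Emit:
{"fn": "apply_moves", "kwargs": {
  "increments": "0 -0.1 0.25 0; 0 0 0.15 0; 0 0 0.1 0; 0 0 0 0; 0 0 0 0"
}}

```text
time_s: 18.83
eef_pos: [0.4992, -0.1146, 0.0207]
tool_rot: [180.0, -0.0, 36.0]
force: [-0.7, 1.6, 6.1]
gripper_width: 0.212
```

```bash
python3 go.py .4992 -.1147 .0208 35.8
```

```text
t 18.83 pos [ 0.4992 -0.1146  0.0207] rot [180.  -0.  36.] w 0.212 F [-0.7  1.6  6.1] j6 33.3
shift cm before twist [-0.    0.   -0.01] twist 0.003 | shift after twist [np.float64(-0.0), np.float64(0.0), np.float64(-0.01)]
```

Emit:
{"fn": "apply_moves", "kwargs": {
  "increments": "0 0 0 0; 0 0 0 0; 0 0 0 0; 0 0 0 0; 0 0 0 0; 0 0 -0.5 0; 0 0 -1 0; 0 0 -2 0; 0 0 -3 0; 0 0 -3 0",
  "fingers": 80
}}

```text
time_s: 19.67
eef_pos: [0.4984, -0.1144, 0.1161]
tool_rot: [-179.9, 0.0, 36.0]
force: [1.0, 0.2, -0.3]
gripper_width: 0.686
```

```bash

python3 go.py .6565 -.033 .1 36;  python3 - <<'E'
from fit import *
img,_=eyes.capture("wrist"); cv2.imwrite("pics/w12.png",img)
E
```

```text
t 19.67 pos [ 0.4984 -0.1144  0.1161] rot [-179.9    0.    36. ] w 0.686 F [ 1.   0.2 -0.3] j6 33.3
shift cm before twist [17.58  2.7   1.59] twist -0.001 | shift after twist [np.float64(17.58), np.float64(2.71), np.float64(1.59)]
```

View pics/w12.png

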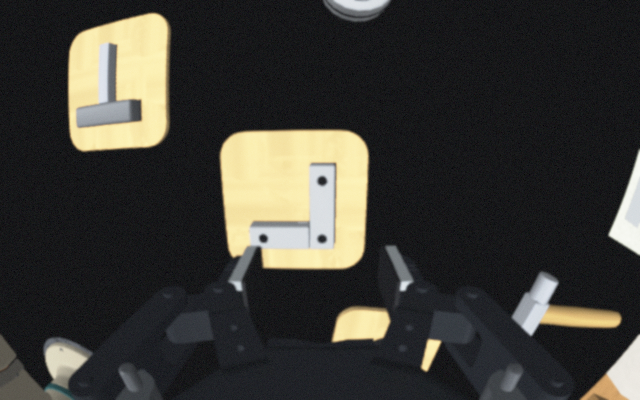

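The square covers its L, with its corner at (322,240). The tape is last.

Emit:
{"fn": "apply_moves", "kwargs": {
  "increments": "3.5 0.54 0 0; 3.5 0.54 0.3 0; 3.5 0.54 0.4 0; 3.5 0.54 0.4 0; 3.5 0.54 0.4 0; 0 0 0 0; 0 0 0 0; 0 0 0 0",
  "fingers": 0
}}

```text
time_s: 20.38
eef_pos: [0.6557, -0.0336, 0.0998]
tool_rot: [-180.0, 0.1, 36.0]
force: [-0.1, -0.3, 0.5]
gripper_width: 1.0
```

```bash

python3 go.py .6565 -.033 .016 36;  python3 - <<'E'
from fit import *
c=cal("wrist");img,_=eyes.capture("wrist"); cv2.imwrite("pics/w13.png",img)
p,fv,a,b=fit(img,c,"tape",.6568,-.0329,0,fish=True,S=4,pad=75); print(p[:2].round(4),fv)
E
```

```text
t 20.38 pos [ 0.6557 -0.0336  0.0998] rot [-1.8e+02  1.0e-01  3.6e+01] w 1.0 F [-0.1 -0.3  0.5] j6 45.0
shift cm before twist [0.11 0.   8.38] twist 0.0 | shift after twist [np.float64(0.11), np.float64(0.0), np.float64(8.38)]
[ 0.6568 -0.0342] 46.59929656982422
```

View pics/w13.png

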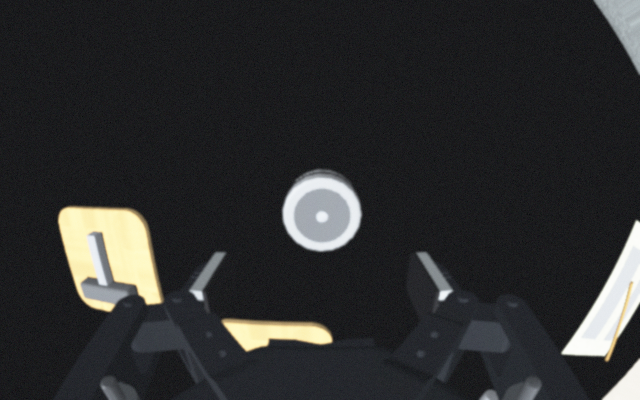

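The tape is centred between the jaws at (321,213). Descending and gripping.

Emit:
{"fn": "apply_moves", "kwargs": {
  "increments": "0.05 0.05 1.7 0; 0 0 2.0 0; 0 0 2.0 0; 0 0 1.5 0; 0 0 0.9 0; 0 0 0.3 0; 0 0 0 0; 0 0 0 0"
}}

```text
time_s: 21.1
eef_pos: [0.6575, -0.0342, 0.0168]
tool_rot: [179.9, -0.1, 35.9]
force: [0.6, -0.2, 0.4]
gripper_width: 1.002
```

Emit:
{"fn": "apply_moves", "kwargs": {
  "increments": "0 0 0 0; 0 0 0 0; 0 0 0 0; 0 0 0 0; 0 0 0 0; 0 0 0 0",
  "fingers": 255
}}

```text
time_s: 21.6
eef_pos: [0.658, -0.0338, 0.0172]
tool_rot: [179.9, -0.1, 36.0]
force: [-0.7, -0.8, 6.6]
gripper_width: 0.637
```

Emit:
{"fn": "apply_moves", "kwargs": {
  "increments": "0 0 -0.5 0; 0 0 -1 0; 0 0 -2 0; 0 0 -3 0; 0 0 -2 0; 0 0 0 0"
}}

```text
time_s: 22.1
eef_pos: [0.6604, -0.0342, 0.1062]
tool_rot: [179.6, -0.4, 36.0]
force: [1.0, 0.3, -1.6]
gripper_width: 0.637
```

```bash
python3 go.py .3957 -.2726 .1 36; python3 - <<'E'
from fit import *
img,_=eyes.capture("wrist"); cv2.imwrite("pics/w14.png",img)
E
```

```text
t 22.1 pos [ 0.6604 -0.0342  0.1062] rot [179.6  -0.4  36. ] w 0.637 F [ 1.   0.3 -1.6] j6 45.0
shift cm before twist [-35.43   3.74   0.41] twist -0.0 | shift after twist [np.float64(-35.43), np.float64(3.73), np.float64(0.41)]
```

View pics/w14.png

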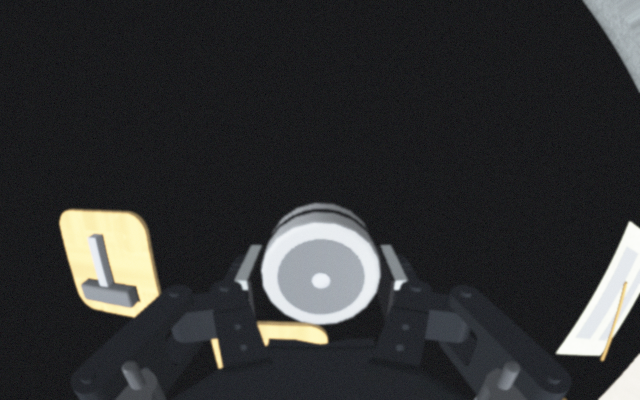

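Emit:
{"fn": "apply_moves", "kwargs": {
  "increments": "-3.54 0.37 0 0; -3.54 0.37 0 0; -3.54 0.37 0 0; -3.54 0.37 0 0; -3.54 0.37 0 0; -3.54 0.37 0 0; -3.54 0.37 0 0; -3.54 0.37 0 0; -3.54 0.37 0 0; -3.54 0.37 0 0"
}}

```text
time_s: 22.98
eef_pos: [0.39, -0.2715, 0.0995]
tool_rot: [-179.8, 0.0, 36.0]
force: [0.5, -1.2, -1.8]
gripper_width: 0.634
```

Emit:
{"fn": "apply_moves", "kwargs": {
  "increments": "0 0 0 0; 0 0 0 0; 0 0 0 0"
}}

```text
time_s: 23.23
eef_pos: [0.392, -0.2711, 0.1]
tool_rot: [-179.9, -0.0, 35.9]
force: [0.4, 1.0, -2.5]
gripper_width: 0.635
```

```bash
python3 go.py .3965 -.272 .0232 36
```

```text
t 23.23 pos [ 0.392  -0.2711  0.1   ] rot [-179.9   -0.    35.9] w 0.635 F [ 0.4  1.  -2.5] j6 11.0
shift cm before twist [0.31 0.35 7.68] twist -0.002 | shift after twist [np.float64(0.31), np.float64(0.35), np.float64(7.68)]
```

Emit:
{"fn": "apply_moves", "kwargs": {
  "increments": "0.25 0.3 1.5 0; 0 0 2 0; 0 0 2 0; 0 0 1.3 0; 0 0 0.5 0; 0 0 0.1 0; 0 0 0 0; 0 0 0 0"
}}

```text
time_s: 23.9
eef_pos: [0.3971, -0.2727, 0.0274]
tool_rot: [179.9, -0.0, 36.0]
force: [1.2, 0.1, -1.7]
gripper_width: 0.637
```

```bash
python3 go.py .3965 -.272 .0232 36
```

```text
t 23.9 pos [ 0.3971 -0.2727  0.0274] rot [179.9  -0.   36. ] w 0.637 F [ 1.2  0.1 -1.7] j6 11.2
shift cm before twist [-0.01 -0.09  0.42] twist 0.0 | shift after twist [np.float64(-0.01), np.float64(-0.09), np.float64(0.42)]
```

Emit:
{"fn": "apply_moves", "kwargs": {
  "increments": "0 -0.08 0.2 0; 0 0 0.15 0; 0 0 0.1 0; 0 0 0 0; 0 0 0 0"
}}

```text
time_s: 24.32
eef_pos: [0.396, -0.2721, 0.0232]
tool_rot: [179.9, -0.0, 36.0]
force: [-0.9, 0.6, 6.0]
gripper_width: 0.637
```

Emit:
{"fn": "apply_moves", "kwargs": {
  "increments": "0 0 0 0; 0 0 0 0; 0 0 0 0; 0 0 0 0; 0 0 0 0; 0 0 -0.5 0; 0 0 -1 0; 0 0 -2 0; 0 0 -3 0; 0 0 -3 0",
  "fingers": 0
}}

```text
time_s: 25.15
eef_pos: [0.395, -0.2713, 0.118]
tool_rot: [-179.9, 0.0, 36.0]
force: [0.4, -1.0, 0.3]
gripper_width: 0.998
```

```bash

python3 go.py .3 -.45 .2 36;  python3 - <<'E'
from fit import *
img,_=eyes.capture("wrist"); cv2.imwrite("pics/w15.png",img)
img,_=eyes.capture("top"); cv2.imwrite("pics/t15.png",img)
E
```

```text
t 25.15 pos [ 0.395  -0.2713  0.118 ] rot [-179.9    0.    36. ] w 0.998 F [ 0.4 -1.   0.3] j6 11.2
shift cm before twist [-18.19   8.86  -8.21] twist -0.001 | shift after twist [np.float64(-18.19), np.float64(8.85), np.float64(-8.21)]
```

View pics/w15.png

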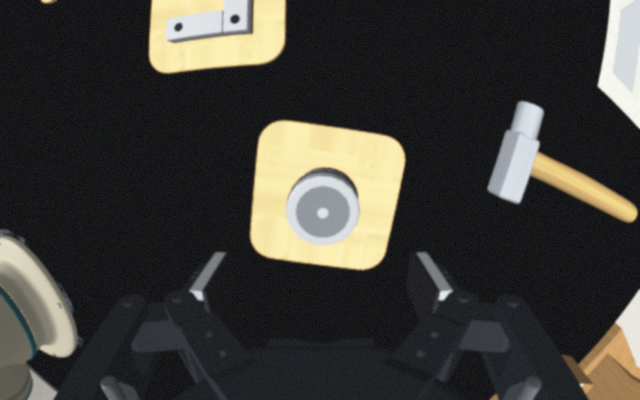

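View pics/t15.png

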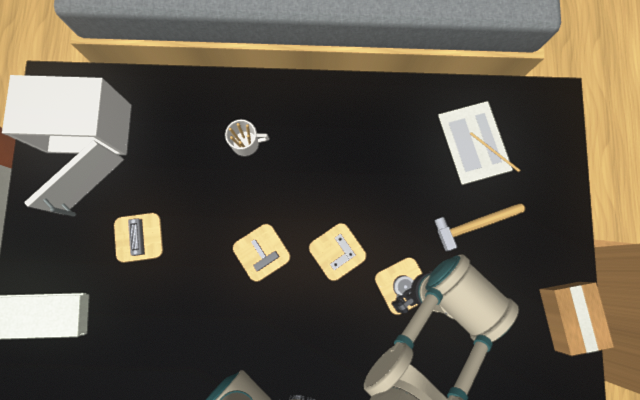

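All four tools are on their tiles, and the mug and hammer look unmoved. I'll back off so the top camera can see everything, then measure.

Emit:
{"fn": "apply_moves", "kwargs": {
  "increments": "0 0 -2 0; 0 0 -3 0; -2.8 1.5 -1 0; -2.8 1.5 -1 0; -2.8 1.5 -1 0; -2.8 1.5 0 0; -2.8 1.5 0 0; -2.8 1.5 0 0; 0 0 0 0; 0 0 0 0"
}}

```text
time_s: 26.08
eef_pos: [0.3116, -0.4444, 0.1964]
tool_rot: [-179.9, -0.0, 35.8]
force: [0.6, 1.6, -0.8]
gripper_width: 1.003
```

```bash
python3 - <<'E'
from fit import *
c=cal("top"); img,_=eyes.capture("top"); cv2.imwrite("pics/t16.png",img)
i0=cv2.imread("pics/top0.png")
T=dict(hex=(.5076,.4366,9),tkey=(.4527,.0911,34.7),square=(.4761,-.1314,35.8),tape=(.3957,-.2726,0))
def seg(g,p,name,z0=.006):
    pass
o=[]
# silhouette/tool edge comparison: project model outline at target (green, from tile) on enlarged crop
for n,(x,y,a) in T.items():
    a=np.radians(a); r=np.array([[np.cos(a),-np.sin(a)],[np.sin(a),np.cos(a)]])
    u,v=proj(c,np.array([[x,y,.006]]))[0]; u0,v0=int(u)-33,int(v)-33; S=6
    k=cv2.resize(img[v0:v0+66,u0:u0+66],None,fx=S,fy=S,interpolation=cv2.INTER_CUBIC)
    for poly,hh in M[n]:
        for z,col in((.006,(0,0,255)),(.006+hh,(0,255,0))):
            q=poly@r.T+[x,y]; uv=(proj(c,np.c_[q,np.full(len(q),z)])-[u0,v0]+.5)*S
            cv2.polylines(k,[uv.round().astype(np.int32)],True,col,1)
    o.append(k)
cv2.imwrite("pics/chk.png",cv2.resize(np.vstack([np.hstack(o[:2]),np.hstack(o[2:])]),(600,600),interpolation=cv2.INTER_AREA))
d=cv2.absdiff(img,i0).max(2)
for n,(u,v) in dict(mug=(242,138),hammer=(480,228)).items(): print(n,"max change",d[v-30:v+30,u-45:u+50].max())
print(telemetry.state()["eef_pos"],telemetry.state()["time_s"])
E
```

```text
mug max change 7
hammer max change 6
[ 0.31205528 -0.44311721  0.19640527] 26.1333
```

View pics/chk.png

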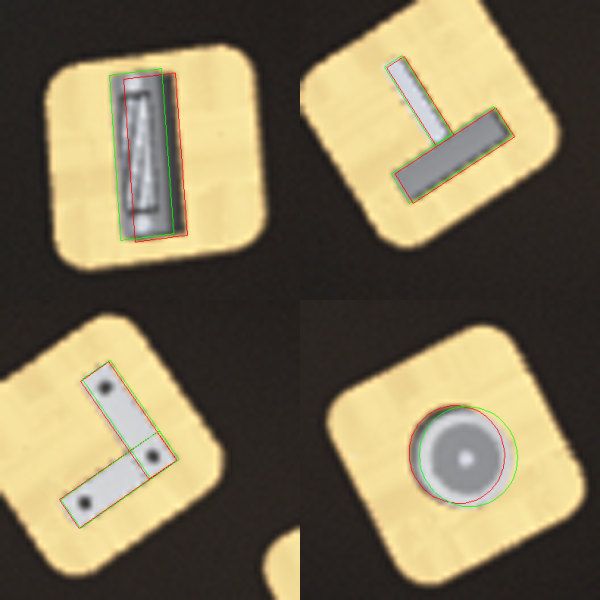

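The overlay of the target outlines (red at the base, green at the top face) matches each tool to within about 2 mm and a degree or two. The mug and hammer pixels haven't changed. The arm is clear, so I'm handing in.

```bash
python3 - <<'E'
from station import manip
print(manip.hand_in())
E
```

```text
the job is handed in; nothing more can be done
None
```

All four tools now lie flat on their own tiles: hex set on bar, T-key on tee, square on ell and tape on round. I handed the job in at about 26 s, with the arm clear of everything. The hand-in gave no verdict.

- **Last check:** in the final top picture, each tool's target outline drawn at its tile matched the tool to about 2 mm and a degree or two, judged by eye. That is well inside the 11–12 mm and 0.22 rad limits.
- **Bystanders:** the mug and hammer areas of the top picture showed no change from the start beyond image noise.
- **Disagreements:** before gripping, the wrist camera put the T-key and the square about 2 mm further towards −y than the top camera did, so I shifted those two grasps 1.5–2 mm towards it. The forces I read stayed below about 7 N, and no check failed.

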